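# Pass a tin through the one-way chute flap and press it home

### The job

Take the small closed tin from the right of the table and set it flat on the open end of the steel chute, then push it along the chute floor, not lifted, through the sprung one-way flap and on until it presses the sprung pad of the end stop gently, with about 10 N for half a second: the stop's place along the chute is set anew each time, so feel for it and do not ram it. Then draw back and leave the tin lying flat behind the flap, with the flap sprung fully shut, and leave the other things on the table alone.

Things in the scene. Friction and masses are not known exactly. Their poses are not given: they have to be found in the camera images.
- tin_center (a point): centre (half-way up) of the task's tin: a plain gold closed round tin, 66 mm across, 22 high, 0.05 to 0.09 kg, flat on the table at the start on the right (-y) side. z is its axis; its yaw means nothing.
- chute: steel chute fixed on the table, open-topped. Origin: on the table under the middle of the gate; x = push direction, y left of it, z up. In its frame, mm: floor top z = 4; plate x -150 to 255, y -52 to 70. Walls' inner faces y = -36 and +36 from x = -35 to the gate (x = 0), then -36 and +59; 3 thick, tops z = 37. Flared mouth from x = -63 (93 wide) to -35 (72 wide). Flap at x = 6.
- chute_apron (a point): middle of the flat, wall-less open end of the chute, on its floor (z = 4 mm), at chute x = -105 mm, y = 0; axes as the chute's. The apron runs 45 mm before and 42 mm past this point, so a gripper has room beside a tin set down here.
- chute_far (a point): point on the chute floor at chute x = 164.5, y = 0 mm, axes as the chute's. The free face of the end stop's pad stands anywhere within 18 mm before or past it along x; where is not reported, it must be felt or seen. The stop: aluminium block 37 mm high, black knob on top to z = 51; pad black, 60 wide, z 6 to 28.
- pad_spring (a point): same point as chute_far; tells how the pad behaves: it yields along chute +x by at most 14 mm, starting at about 2 N and adding 1.5 N per mm (10 N is about 5 mm in). Over 18 N on it is ramming. Let go, it pushes the tin back to its free face, so the tin's centre comes to rest at chute x = 114 to 149 mm, clear of the flap.
- flap (a joint): one-way flap, rad: 0 shut across the chute, grows as it swings in the push direction, 1.5 along the chute; no swing the other way. White slippery plastic leaf 75 mm long, z 8 to 34, on an upright pin at chute x = 6, y = 53; shut, it reaches y = -22. Its spring needs a push of about 3 to 5 N; over 18 N is forcing. It slides along tin and pusher and snaps shut when that is lifted out.
- open_tin_center (a point): centre (half-way up) of a bystander: an empty open gold tin, 85 mm across, 26 high, on the right of the table near the task's tin (the two may swap places). Leave it alone.
- label_roll_center (a point): centre of a bystander: a roll of white labels standing flat, 83 mm across, 40 high, on the left beyond the chute. Leave it alone.
Things that resemble listed ones, but are neither listed nor needed, are in the scene too. Leave any green or turquoise look-alike of the part that bears tin_center alone.

How it is judged (in metres and radians):
On the way, in this order (a step that is already met when the one before it is completed fails the run):
1. the tin stands flat on the open end of the chute, before the gate (x of tin_center in the frame of chute between -0.15 and -0.03 m and y of tin_center in the frame of chute between -0.03 and 0.03 m and z of tin_center in the frame of chute between 0.011 and 0.021 m and angle between tin_center's own z axis and vertical below 0.15 rad), for 0.2 s.
2. the tin is in the gate, flat on the chute floor, holding the flap open (value of joint flap above 0.5 rad and x of tin_center in the frame of chute between 0 and 0.1 m and y of tin_center in the frame of chute between -0.03 and 0.03 m and z of tin_center in the frame of chute between 0.011 and 0.021 m and angle between tin_center's own z axis and vertical below 0.15 rad), for 0.05 s.
3. the tin presses the sprung pad of the end stop with more than 6.5 N for 0.2 s (contact force between tin and pad_c0 above 6.5 N and x of tin_center in the frame of chute above 0.105 m and z of tin_center in the frame of chute between 0.011 and 0.021 m and angle between tin_center's own z axis and vertical below 0.15 rad), for 0.2 s.
At the end, for the whole second after the job is handed in: the tin lies flat and at rest on the chute floor behind the flap (its centre more than 105 mm past the gate and within 30 mm of the middle), and the flap is shut to within 0.08 rad (x of tin_center in the frame of chute above 0.105 m and y of tin_center in the frame of chute between -0.03 and 0.03 m and z of tin_center in the frame of chute between 0.011 and 0.021 m and angle between tin_center's own z axis and vertical below 0.15 rad and value of joint flap below 0.08 rad and linear speed of tin below 0.01 m/s); the robot touches nothing.
It fails at once if the tin is rammed into the end stop's pad (over 18 N) (contact force between tin and pad_c0 above 18 N).
It fails at once if the tin is forced against the flap (over 18 N) (contact force between tin and flap above 18 N).
It fails at once if the tin is lifted at or past the gate instead of pushed along the floor (x of tin_center in the frame of chute between -0.02 and 0.25 m and y of tin_center in the frame of chute between -0.08 and 0.08 m and z of tin_center in the frame of chute above 0.03 m).
It fails at once if the open tin is disturbed (distance of open_tin_center from where it was at the start of the episode above 0.03 m).
It fails at once if the label roll is disturbed (distance of label_roll_center from where it was at the start of the episode above 0.03 m).
It also fails if it takes over 72 s, if anything falls off the work surface, if the arm or the gripper's body presses on something with over 40 N, if the wrist force passes 120 N, or if a joint passes its speed limit or range.

### The arm

A 6-joint arm with a two-finger parallel gripper is mounted at the origin on a cart in front of the work surface, level with it; the furniture and walls round the work are solid. World frame = base frame: x ahead of the robot, y to its left, z up, the work surface at z = 0. Lengths are in mm, angles in rad, forces in N, time in s.
With the tool pointing down it reaches from about 275 to 750 mm from the base axis. Payload 10.2 kg.
Tool frame: the origin (TCP) lies between the finger pads; the fingertips stand 11 mm ahead of it and the grasp point (between the pads) lies 8 mm behind it (ctrl.tip_extent is the distance from the TCP to the fingertips, in mm); z points along the fingers, y is the direction in which the jaws open and shut (so a half turn about z gives the same grasp; the last joint's range is limited). The gripper opens to 85 mm and grips with 20 to 120 N. Pads are 22 mm wide; open, the fingers measure 114 mm over their backs; the gripper's body (76 mm by 85 mm) begins 54 mm behind the grasp point. The pads swing forward as they close: fully open they stand 13 mm farther back than shut.
Start: joints at [-1.423, 0.313, 1.498, -0, 1.331, -0.223], TCP at [190.227, -489.331, 242.294] pointing down, gripper open.
Joint ranges: [-2.94, 2.94], [-0.97, 2.17], [0.19, 2.56], [-1.23, 4.37], [0.02, 3.11], [-2.88, 2.88]. Speed limits (rad/s): [2.39, 2.39, 3.01, 3.14, 3.14, 3.14].

### API

Orientations are given as a unit quaternion [w, x, y, z].
In Python, from rig import ctrl gives the robot as it stands.
- The arm moves only by the tool apply_moves, never from a script. Its argument "commands" is a list of rows, each a list of 5 numbers: the finger opening in cm, from 0 to 8.54, then the shift along the tool's x, y, z in cm, then the turn about the tool's z in rad. In form: [[jaw, dx, dy, dz, roll], ...]. A call has 1 to 12 rows; each row shifts and turns the commanded pose from where the row before left it, along the tool's axes as they then stand; what a row does not reach is not made up. A row lasts 1/12 s, in which the tool goes at most 41.7 mm and 7.16 degrees, less where a joint would pass 70% of its speed; a pose out of reach is approached as far as the arm can. A call with a gripper value outside its range is refused whole. The fingers move at their own pace and stop on an object; "squeeze" is the grip in N (left out, the last holds). Time passes only in rows, so rows that do not move let the fingers close. It gives the time, the measured TCP pose, the force and the opening at its end, in the units of the state.
- ctrl.sense(): the state, without advancing time (a new reading comes with each control period).
- ctrl.capture(name): name is "scene" or "top"; returns the picture (400x640x3 uint8, red, green, blue); there is no depth.
- ctrl.camera_info(name): a dict with "fov_y" (degrees; the focal length in pixels is half the picture's height over the tangent of half this angle, whatever the lens; pixels are square), "cx", "cy" (the principal point, pixels), "dist_coeffs" ([k1, k2, p1, p2, k3] as OpenCV has them; the pictures are not rectified), "camera_from_world" (4x4, takes a point from world to camera coordinates). Camera axes: x right, y down, z forward; pixel columns grow to the right and rows downward; lengths in mm; the calibration is good to about 2 mm. A picture is of the moment at which its call begins. camera_info takes no time and is no camera call.
- ctrl.finish_job(): hands the job in, once; it reports no verdict.
The state is a dict: "time_s": time; "joints": joint angles; "dq": joint speeds; "tau": joint torques, N m; "eef_pos": TCP position; "ee_rot": TCP orientation; "force": force on the tool from outside, world axes, zero at the start; "wrist_torque": the same for the moment, N m; "grip_width": opening from 0.0 (shut) to 1.0 (fully open).
Only numpy, scipy, OpenCV 4.12 (cv2) and the standard library are available. Lean on these libraries where they do the work, as an engineer would, in place of code of your own. Each camera call takes 0.05 s, during which the arm holds its last target.

## Working session

There is one attempt and no reset: what is moved stays moved. The work goes in short steps, Python scripts to look and compute and a tool call to move; the robot and the scene stay as the last step left them, time stands still between calls to the robot, and variables do not carry over. Pictures are saved under pics/ and viewed, and the job is handed in when it is done.

Besides the shell and the picture viewer there is one more tool, called as name([rows], argument=value, ...), one row to a line, values as JSON. apply_moves: Moves the arm, as the interface text tells. Its arguments: {"type":"object","properties":{"commands":{"type":"array"},"squeeze":{"type":"number"}},"required":["commands"]}

```bash
ls; mkdir -p pics
python3 - <<'E'
from rig import ctrl
import cv2
s=ctrl.sense();print(s)
for n in("scene","top"):
    im=ctrl.capture(n);cv2.imwrite(f"pics/{n}0.png",im[:,:,::-1]);print(n,ctrl.camera_info(n))
E
```

```text
pics
{'time_s': 0.0, 'joints': array([-1.42342872e+00,  3.13458256e-01,  1.49844523e+00,  3.81286703e-05,
        1.33100280e+00, -2.23375085e-01]), 'dq': array([-3.00197478e-04, -8.98670522e-04, -3.65497956e-05,  6.51528138e-04,
        1.37348282e-03, -1.47677075e-03]), 'tau': array([-8.31870602e-04, -4.12266970e+01, -2.59744209e+01, -2.08898364e-04,
        4.15123359e-03, -1.42667420e-05]), 'eef_pos': array([ 190.18427269, -489.07909719,  241.72777921]), 'ee_rot': array([-6.55635911e-04,  9.82868500e-01,  1.84307028e-01,  4.34578679e-05]), 'force': array([-0.65456217, -0.45537238, -0.43519267]), 'wrist_torque': array([-0.00227085, -0.02725532, -0.00079758]), 'grip_width': 0.999622303239808}
scene {'fov_y': 57.7350591466451, 'cx': 321.9461988304608, 'cy': 199.05783063958236, 'dist_coeffs': array([-0.08184321,  0.        ,  0.        ,  0.        ,  0.        ]), 'camera_from_world': array([[ 8.63163003e-01, -5.04921797e-01,  1.89991663e-03,
        -4.72691098e+02],
       [-2.68174302e-01, -4.61625236e-01, -8.45567670e-01,
         1.52167473e+02],
       [ 4.27822597e-01,  7.29353221e-01, -5.33864875e-01,
         1.02885202e+03],
       [ 0.00000000e+00,  0.00000000e+00,  0.00000000e+00,
         1.00000000e+00]])}
top {'fov_y': 43.5647819657018, 'cx': 320.6145272354976, 'cy': 192.02794963668623, 'dist_coeffs': array([-0.14645389,  0.        ,  0.        ,  0.        ,  0.        ]), 'camera_from_world': array([[ 1.37654139e-03, -9.99836145e-01, -1.80496289e-02,
        -3.78345423e+01],
       [-9.82607646e-01,  1.99923873e-03, -1.85683111e-01,
         5.03445887e+02],
       [ 1.85688771e-01,  1.79913039e-02, -9.82443888e-01,
         1.61717930e+03],
       [ 0.00000000e+00,  0.00000000e+00,  0.00000000e+00,
         1.00000000e+00]])}
```

View pics/scene0.png

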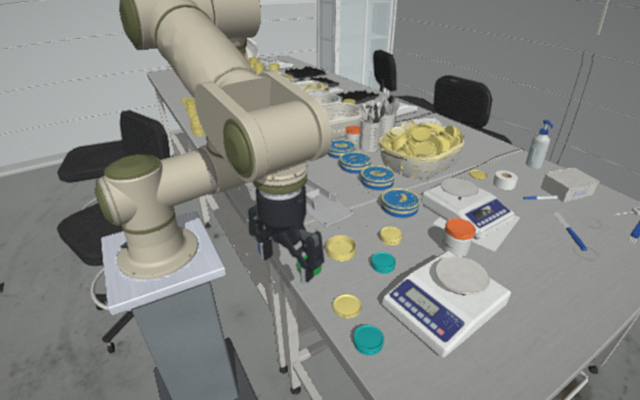

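View pics/top0.png

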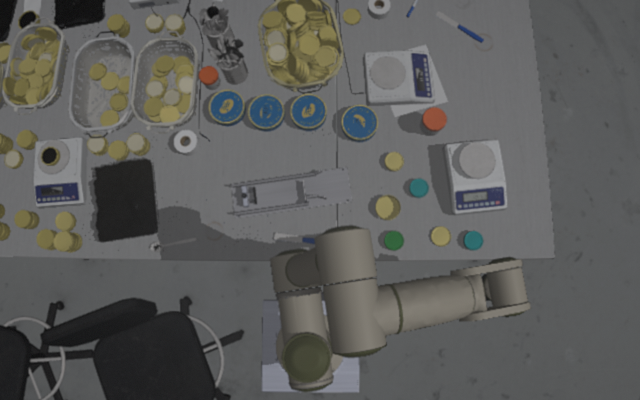

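```bash
cat > h.py <<'E'
import numpy as np,cv2
from rig import ctrl
def cam(n):
    c=ctrl.camera_info(n);f=200/np.tan(np.radians(c['fov_y']/2))
    K=np.array([[f,0,c['cx']],[0,f,c['cy']],[0,0,1]]);return K,np.array(c['dist_coeffs']),np.array(c['camera_from_world'])
def ray(n,uv,z):
    K,d,T=cam(n);p=cv2.undistortPoints(np.array(uv,float).reshape(-1,1,2),K,d).reshape(-1,2)
    D=np.c_[p,np.ones(len(p))]@T[:3,:3];o=-T[:3,:3].T@T[:3,3]
    return o+D*((z-o[2])/D[:,2])[:,None]
def proj(n,P):
    K,d,T=cam(n);return cv2.projectPoints(np.array(P,float).reshape(-1,1,3),cv2.Rodrigues(T[:3,:3])[0],T[:3,3],K,d)[0].reshape(-1,2)
E
python3 - <<'E'
import cv2
a=cv2.imread('pics/top0.png')
cv2.imwrite('pics/c1.png',cv2.resize(a[140:260,360:500],None,fx=5,fy=5,interpolation=3))
cv2.imwrite('pics/c2.png',cv2.resize(a[160:225,215:365],None,fx=5.3,fy=5.3,interpolation=3))
b=cv2.imread('pics/scene0.png')
cv2.imwrite('pics/c3.png',cv2.resize(b[200:360,230:430],None,fx=3.7,fy=3.7,interpolation=3))
E
```

```text
(no output)
```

View pics/c1.png

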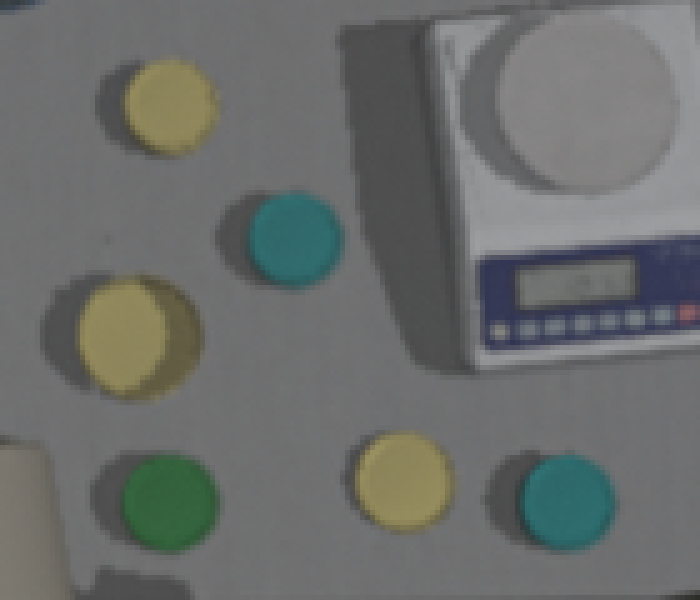

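View pics/c2.png

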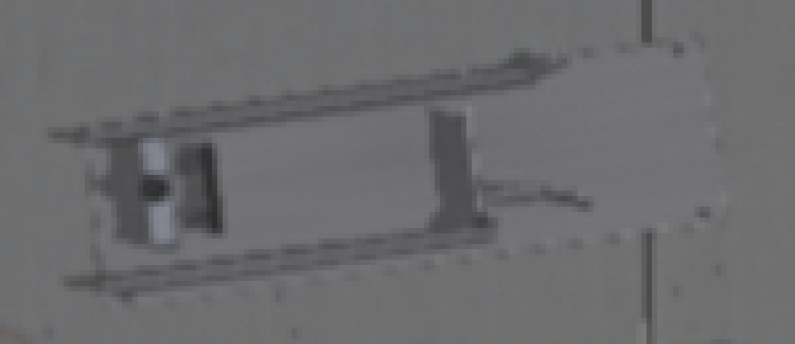

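View pics/c3.png

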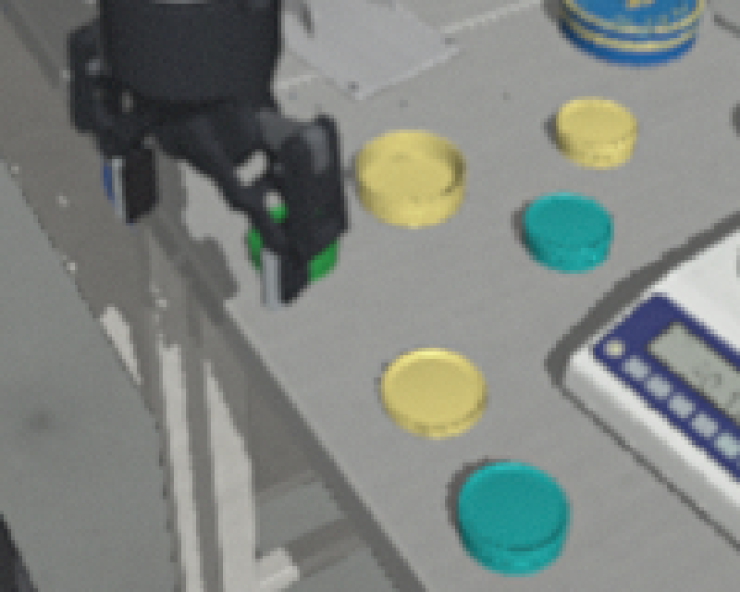

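Run:
```python
import cv2,numpy as np
from h import *
a=cv2.imread('pics/top0.png');b=cv2.imread('pics/scene0.png')
out={}
for n,im,cs in(('top',a,[(393,161),(440,236)]),('scene',b,[(390,236),(347,306)])):
    hsv=cv2.cvtColor(im,cv2.COLOR_BGR2HSV)
    m=cv2.inRange(hsv,(20,70,60),(35,255,255))
    k,l,s,c=cv2.connectedComponentsWithStats(m)
    for x,y in cs:
        i=l[y,x];print(n,(x,y),i,s[i],c[i],ray(n,[c[i]],22)[0] if i else '')
def enh(im): 
    l=cv2.cvtColor(im,cv2.COLOR_BGR2GRAY);l=cv2.normalize(l,None,0,255,32);return cv2.createCLAHE(3,(4,4)).apply(l)
cv2.imwrite('pics/d1.png',enh(cv2.resize(a[160:225,270:360],None,fx=8.5,fy=8.5,interpolation=2)))
cv2.imwrite('pics/d2.png',enh(cv2.resize(a[160:225,220:310],None,fx=8.5,fy=8.5,interpolation=2)))
for i,(x,y) in enumerate([(390,236),(347,306)]): cv2.imwrite(f'pics/e{i}.png',cv2.resize(b[y-22:y+22,x-30:x+30],None,fx=8,fy=8,interpolation=2))
e=np.hstack([cv2.imread('pics/e0.png'),cv2.imread('pics/e1.png')]);cv2.imwrite('pics/e.png',cv2.resize(e,None,fx=.8,fy=.8))
```

```text
top (393, 161) 61 [385 152  18  19 266] [393.56015038 160.95864662] [ 615.71757315 -286.82138881   22.        ]
top (440, 236) 67 [431 227  20  19 299] [440.28428094 236.05685619] [ 357.76562876 -437.20063802   22.        ]
scene (390, 236) 59 [380 227  22  18 333] [390.46846847 235.41741742] [ 608.06181024 -295.32028065   22.        ]
scene (347, 306) 61 [333 294  28  24 539] [346.69387755 305.61781076] [ 350.29377508 -451.3084523    22.        ]
```

View pics/e.png

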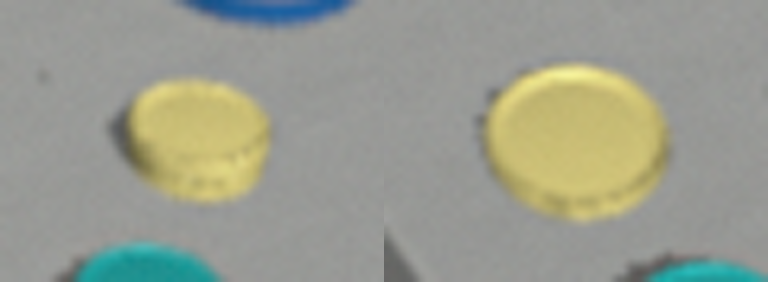

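View pics/d1.png

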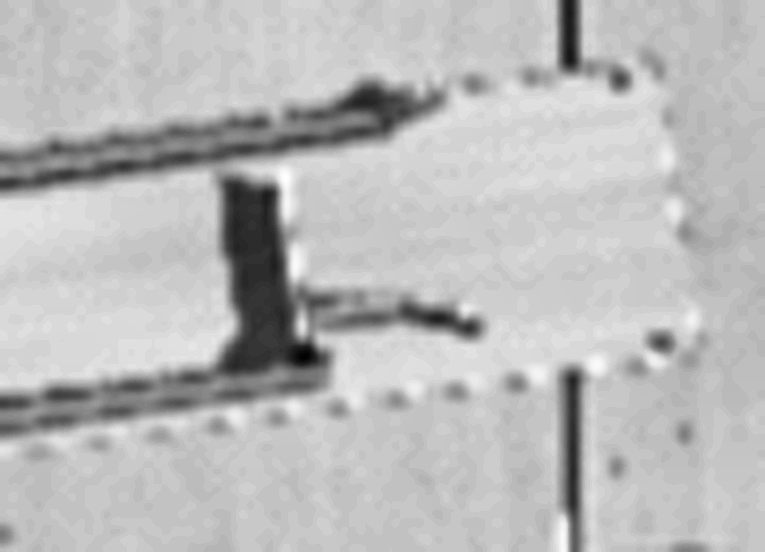

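View pics/d2.png

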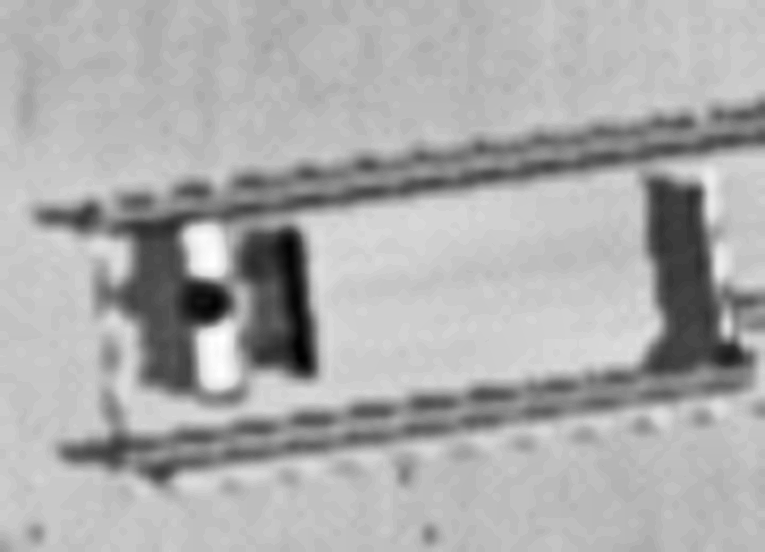

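Run:
```python
from h import *
def P(x,y,ox,z): return ray('top',[(ox+(x+.5)/8.5-.5,160+(y+.5)/8.5-.5)],z)[0]
low=np.array([P(x,y,270,2)[:2] for x,y in[(40,452),(100,442),(160,435),(220,425),(280,415),(340,408),(400,398),(460,390),(515,380),(600,366)]])
up=np.array([P(x,y,270,4)[:2] for x,y in[(475,83),(535,77),(575,70)]])
rt=np.array([P(x,y,270,4)[:2] for x,y in[(668,155),(676,210),(690,300)]])
lf=np.array([P(x,y,220,4)[:2] for x,y in[(103,260),(110,350),(115,410)]])
l=cv2.fitLine(low.astype(np.float32),2,0,.01,.01).ravel();d=l[:2]*np.sign(l[1]);print('dir',d)
n=np.array([-d[1],d[0]]);print('n',n)
f=lambda a:(a@d,a@n)
for k,a in dict(low=low,up=up,rt=rt,lf=lf,knob=P(208,302,220,51)[:2],flapwhite=P(290,200,270,34)[:2],flaplow=P(300,335,270,34)[:2]).items():print(k,f(a))
```

```text
dir [-0.15041456  0.988623  ]
n [-0.988623   -0.15041456]
low (array([  52.71919595,   28.35910792,    4.1829687 ,  -20.14516139,
        -44.46539295,  -68.60585576,  -92.92033366, -117.11837242,
       -139.46917563, -173.9459972 ]), array([-453.65862061, -454.03430971, -453.20569308, -453.57567161,
       -453.94280395, -453.10607367, -453.46758323, -453.02558162,
       -453.68570695, -454.11917201]))
up (array([-142.0013314 , -166.39036466, -182.84890803]), array([-576.21623831, -574.96452681, -575.36593791]))
rt (array([-214.44384696, -214.01324619, -213.68415932]), array([-534.83060299, -511.98195061, -474.78399352]))
lf (array([187.8551286 , 189.33624245, 190.20548323]), array([-553.28703121, -516.11787665, -491.48591345]))
knob (np.float64(140.647363809396), np.float64(-519.8498528034637))
flapwhite (np.float64(-61.63961186763714), np.float64(-533.3826854797214))
flaplow (np.float64(-57.78556041662098), np.float64(-479.0900316815328))
```

Run:
```python
from h import *
for n,f,(x,y) in(('top','top0',(393,161)),('scene','scene0',(390,236))):
    im=cv2.resize(cv2.imread(f'pics/{f}.png')[y-20:y+20,x-20:x+20],None,fx=8,fy=8,interpolation=2)
    m=cv2.inRange(cv2.cvtColor(im,cv2.COLOR_BGR2HSV),(18,50,40),(38,255,255))
    k,l,s,c=cv2.connectedComponentsWithStats(m);i=l[160,160]
    p=(c[i]+.5)/8-.5+[x-20,y-20];print(n,p,s[i][2:]/8,ray(n,[p],11)[0])
s=ctrl.sense();print(s['eef_pos'],s['time_s'])
```

```text
top [393.68706195 160.99065937] [  19.375   19.25  2318.5  ] [ 618.39603111 -288.70746572   11.        ]
scene [390.45820663 235.42439565] [  22.75    19.5   2856.875] [ 618.05192575 -284.88925274   11.        ]
[ 190.19035656 -489.1118376   241.81208177] 0.1
```

apply_moves([
  [8.5, 0, 0, 0, -0.1126],
  [8.5, 0, 0, 0, -0.1126],
  [8.5, 0, 0, 0, -0.1126],
  [8.5, 0, 0, 0, -0.1126],
  [8.5, 0, 0, 0, -0.1126],
  [8.5, 0, 0, 0, -0.1126],
  [8.5, 0, 0, 0, -0.1126],
  [8.5, 0, 0, 0, -0.1126],
  [8.5, 0, 0, 0, -0.1126],
  [8.5, 0, 0, 0, -0.1126],
  [8.5, 0, 0, 0, -0.1126],
  [8.5, 0, 0, 0, -0.1126],
], squeeze=25)

```text
time_s: 1.1
eef_pos: [190.2, -489.2, 241.9]
ee_rot: [-0.0, 0.65, 0.76, 0.0]
force: [0.4, -0.5, -0.3]
grip_width: 0.994
```

```bash
cat >> h.py <<'E'
from scipy.spatial.transform import Rotation as R
d=np.array([-.1504,.9886,0]);nn=np.array([-.9886,-.1504,0]);O=np.array([527.3,14.5,0])
def st(tgt=None):
    s=ctrl.sense();q=s['ee_rot'];M=R.from_quat([q[1],q[2],q[3],q[0]]).as_matrix();p=s['eef_pos']
    print('t',round(s['time_s'],2),'p',p.round(1),'F',s['force'].round(1),'grip mm',round(s['grip_width']*85,1),'yawerr toolx-d',round(float(np.arctan2(M[1,0],M[0,0])-np.arctan2(d[1],d[0])),4),'zax',M[:,2].round(3))
    e=p-O;print('chute xyz',round(e@d,1),round(e@nn,1),round(p[2],1),'F along d,n',round(s['force']@d,2),round(s['force']@nn,2))
    if tgt is not None: print('tool delta cm',(M.T@(np.array(tgt)-p)/10).round(2))
    return s,M
E
python3 -c "
from h import *
st([618.2,-287,120])"
```

```text
t 1.1 p [ 190.2 -489.2  241.9] F [ 0.4 -0.5 -0.3] grip mm 84.5 yawerr toolx-d 0.0058 zax [-0.     0.001 -1.   ]
chute xyz -447.2 409.0 241.9 F along d,n -0.56 -0.37
tool delta cm [13.28 45.43 12.21]
```

apply_moves([
  [8.5, 0.83, 2.84, 0.5, 0],
  [8.5, 0.83, 2.84, 0.5, 0],
  [8.5, 0.83, 2.84, 0.5, 0],
  [8.5, 0.83, 2.84, 0.5, 0],
  [8.5, 0.83, 2.84, 0.5, 0],
  [8.5, 0.83, 2.84, 0.5, 0],
  [8.5, 0.83, 2.84, 0.5, 0],
  [8.5, 0.83, 2.84, 0.5, 0],
  [8.5, 0.83, 2.84, 0.5, 0],
  [8.5, 0.83, 2.84, 0.5, 0],
  [8.5, 0.83, 2.84, 0.5, 0],
  [8.5, 0.83, 2.84, 0.5, 0],
])

```text
time_s: 2.1
eef_pos: [513.3, -338.6, 181.7]
ee_rot: [-0.0, 0.652, 0.759, 0.0]
force: [-0.3, -1.8, 0.4]
grip_width: 0.994
```

apply_moves([
  [8.5, 0.83, 2.84, 1, 0],
  [8.5, 0.83, 2.84, 1, 0],
  [8.5, 0.83, 2.84, 1, 0],
  [8.5, 0.83, 2.84, 1, 0],
  [8.5, 0, 0, 0, 0],
  [8.5, 0, 0, 0, 0],
  [8.5, 0, 0, 0, 0],
])

```text
time_s: 2.68
eef_pos: [619.0, -289.9, 142.2]
ee_rot: [-0.0, 0.652, 0.758, -0.0]
force: [0.3, 0.5, 0.3]
grip_width: 0.996
```

```bash
python3 -c "
from h import *
st([618.2,-287,14])
cv2.imwrite('pics/s1.png',ctrl.capture('scene')[:,:,::-1]);cv2.imwrite('pics/t1.png',ctrl.capture('top')[:,:,::-1])"
```

```text
t 2.68 p [ 619.  -289.9  142.2] F [0.3 0.5 0.3] grip mm 84.7 yawerr toolx-d 0.0002 zax [-0.  0. -1.]
chute xyz -314.7 -44.9 142.2 F along d,n 0.46 -0.33
tool delta cm [ 0.3  -0.03 12.82]
```

View pics/s1.png

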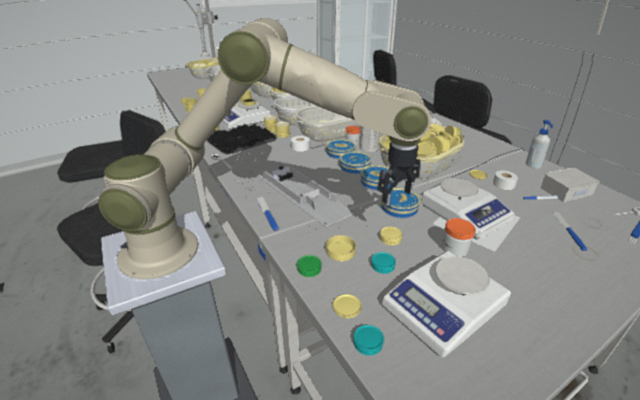

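View pics/t1.png

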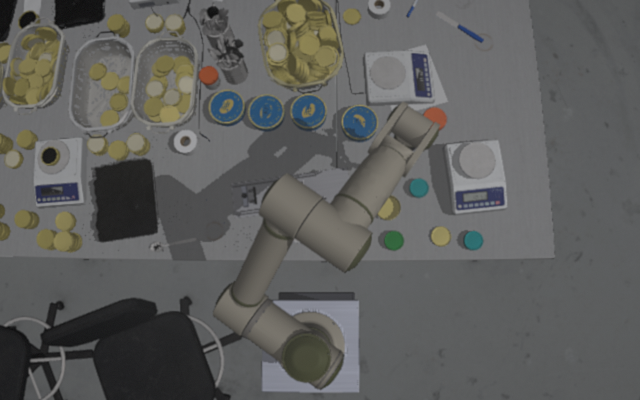

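apply_moves([
  [8.5, 0.3, 0, 1.5, 0],
  [8.5, 0, 0, 1.5, 0],
  [8.5, 0, 0, 1.5, 0],
  [8.5, 0, 0, 1.5, 0],
  [8.5, 0, 0, 1.5, 0],
  [8.5, 0, 0, 1.5, 0],
  [8.5, 0, 0, 1.5, 0],
  [8.5, 0, 0, 1, 0],
  [8.5, 0, 0, 0.8, 0],
  [8.5, 0, 0, 0.5, 0],
  [8.5, 0, 0, 0, 0],
  [8.5, 0, 0, 0, 0],
])

```text
time_s: 3.78
eef_pos: [619.1, -286.9, 14.8]
ee_rot: [0.0, 0.652, 0.758, 0.0]
force: [-0.2, -0.6, -0.4]
grip_width: 0.993
```

```bash
python3 - <<'E'
from h import *
st([618.2,-287,14])
im=cv2.imread('pics/s1.png')
pts=[(-150,-52,4),(-150,70,4),(255,70,4),(-35,-36,37),(0,36,37),(6,53,34),(6,-22,34),(-63,-46.5,37)]
W=[O+x*d+y*nn+np.array([0,0,z]) for x,y,z in pts]
q=proj('scene',W);print(q.round(1))
x0,y0=220,150
c=cv2.resize(im[y0:y0+90,x0:x0+140],None,fx=5.5,fy=5.5,interpolation=2)
for u,v in q: cv2.circle(c,(int((u-x0+.5)*5.5),int((v-y0+.5)*5.5)),4,(0,0,255),1)
cv2.imwrite('pics/chk.png',c)
x,y=318,175
cv2.imwrite('pics/s2.png',ctrl.capture('scene')[:,:,::-1])
E
python3 -c "
import cv2;a=cv2.imread('pics/s2.png');cv2.imwrite('pics/s2c.png',cv2.resize(a[190:260,340:440],None,fx=7,fy=7,interpolation=2))"
```

```text
t 3.78 p [ 619.1 -286.9   14.8] F [-0.2 -0.6 -0.4] grip mm 84.4 yawerr toolx-d 0.0001 zax [ 0.001 -0.    -1.   ]
chute xyz -311.8 -45.4 14.8 F along d,n -0.55 0.29
tool delta cm [ 0.   -0.09  0.08]
[[355.4 213. ]
 [326.8 226.9]
 [259.7 177.8]
 [329.3 191.8]
 [306.3 194.6]
 [301.2 196.3]
 [318.6 189.1]
 [337.  194.2]]
```

View pics/chk.png

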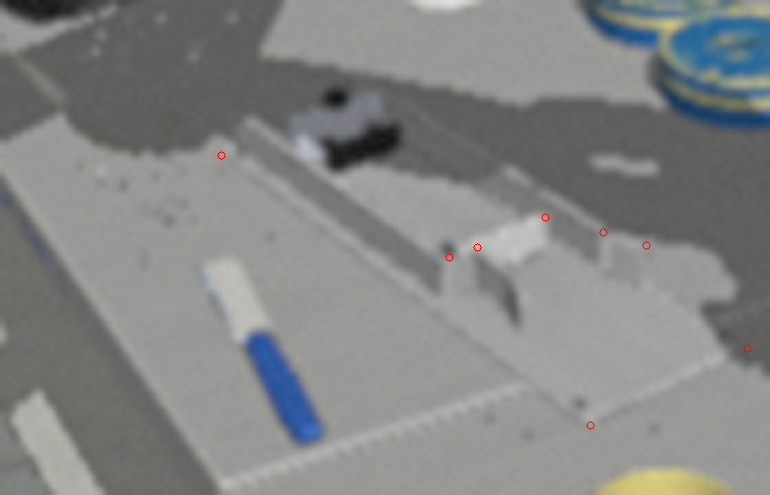

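View pics/s2c.png

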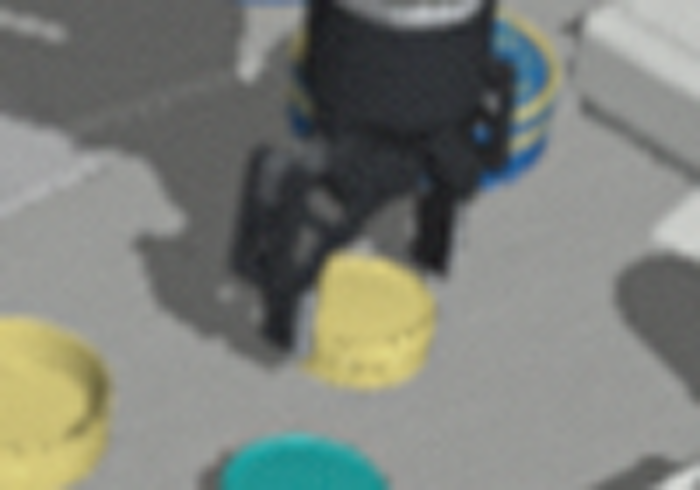

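apply_moves([
  [6, 0, 0, 0, 0],
  [6, 0, 0, 0, 0],
  [6, 0, 0, 0, 0],
  [6, 0, 0, 0, 0],
  [6, 0, 0, 0, 0],
  [6, 0, 0, 0, 0],
  [6, 0, 0, 0, 0],
  [6, 0, 0, 0, 0],
], squeeze=25)

```text
time_s: 4.5
eef_pos: [619.4, -286.9, 15.5]
ee_rot: [0.001, 0.652, 0.759, 0.0]
force: [-1.4, 1.1, 6.0]
grip_width: 0.748
```

apply_moves([
  [6, 0, 0, -0.5, 0],
  [6, 0, 0, -1, 0],
  [6, 0, 0, -1.5, 0],
  [6, 0, 0, -1.5, 0],
  [6, 0, 0, -1.5, 0],
  [6, 0, 0, 0, 0],
  [6, 0, 0, 0, 0],
])

```text
time_s: 5.08
eef_pos: [619.3, -286.8, 75.1]
ee_rot: [0.001, 0.652, 0.759, 0.0]
force: [0.0, -0.0, -1.9]
grip_width: 0.745
```

Run:
```python
from h import *
st(O-105*d+np.array([0,0,75]))
a=ctrl.capture('scene')[:,:,::-1]
cv2.imwrite('pics/s3c.png',cv2.resize(a[170:260,330:450],None,fx=6,fy=6,interpolation=2))
```

```text
t 5.08 p [ 619.3 -286.8   75.1] F [ 0.  -0.  -1.9] grip mm 63.3 yawerr toolx-d 0.0003 zax [ 0.001 -0.001 -1.   ]
chute xyz -311.7 -45.6 75.1 F along d,n -0.01 -0.02
tool delta cm [ 2.067e+01 -4.560e+00 -2.000e-02]
```

View pics/s3c.png

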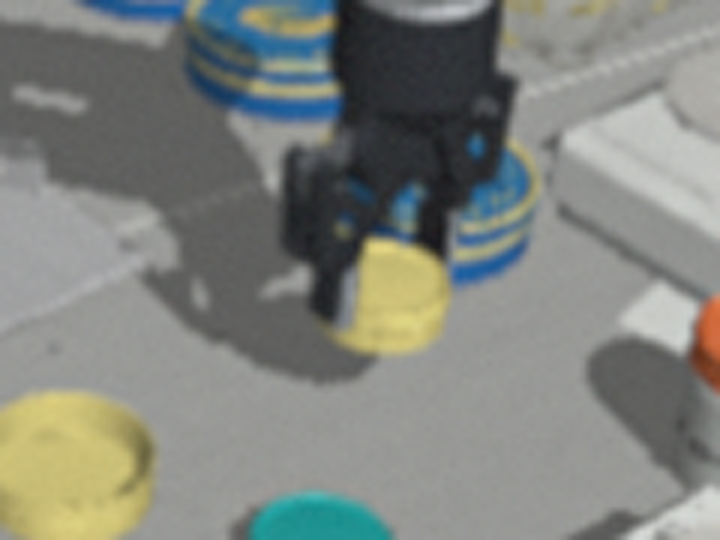

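apply_moves([
  [6, 1.0, -0.4, 0, 0],
  [6, 2.0, -0.46, 0, 0],
  [6, 2.2, -0.46, 0, 0],
  [6, 2.2, -0.46, 0, 0],
  [6, 2.2, -0.46, 0, 0],
  [6, 2.2, -0.46, 0, 0],
  [6, 2.2, -0.46, 0, 0],
  [6, 2.2, -0.46, 0, 0],
  [6, 2.2, -0.46, 0, 0],
  [6, 1.27, -0.48, 0, 0],
  [6, 1, 0, 0, 0],
  [6, 0, 0, 0, 0],
])

```text
time_s: 6.13
eef_pos: [542.2, -87.6, 73.7]
ee_rot: [-0.001, 0.651, 0.759, -0.0]
force: [0.2, 0.1, -0.7]
grip_width: 0.75
```

apply_moves([
  [6, 0, 0, 0.8, 0],
  [6, 0, 0, 1.2, 0],
  [6, 0, 0, 1.2, 0],
  [6, 0, 0, 0.8, 0],
  [6, 0, 0, 0.5, 0],
  [6, 0, 0, 0.3, 0],
  [6, 0, 0, 0, 0],
  [6, 0, 0, 0, 0],
  [6, 0, 0, 0, 0],
])

```text
time_s: 6.88
eef_pos: [543.1, -89.3, 26.8]
ee_rot: [0.0, 0.652, 0.758, 0.0]
force: [-0.1, -0.3, -0.7]
grip_width: 0.75
```

Run:
```python
from h import *
st(O-105*d+np.array([0,0,20]))
a=ctrl.capture('scene')[:,:,::-1];b=ctrl.capture('top')[:,:,::-1]
cv2.imwrite('pics/s4c.png',cv2.resize(a[150:240,260:380],None,fx=6,fy=6,interpolation=2))
cv2.imwrite('pics/t4c.png',cv2.resize(b[130:240,220:400],None,fx=4.3,fy=4.3,interpolation=2))
```

```text
t 6.88 p [543.1 -89.3  26.8] F [-0.1 -0.3 -0.7] grip mm 63.7 yawerr toolx-d 0.0002 zax [ 0.001 -0.    -1.   ]
chute xyz -105.0 -0.0 26.8 F along d,n -0.29 0.19
tool delta cm [ 0.   -0.    0.68]
```

View pics/s4c.png

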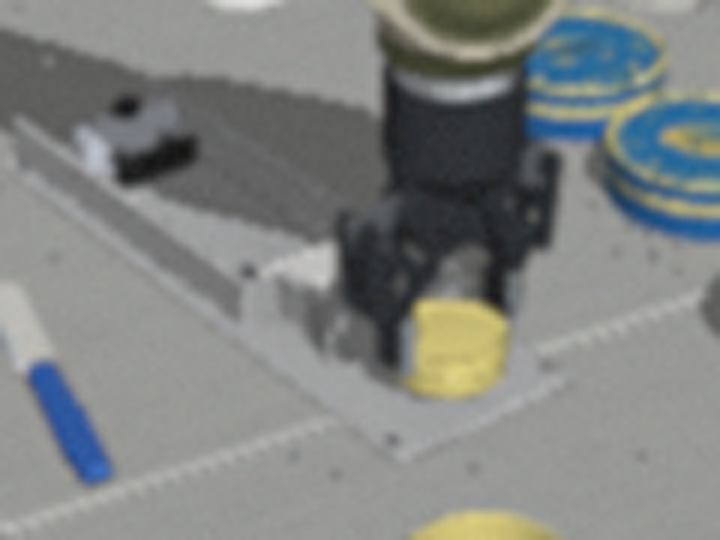

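View pics/t4c.png

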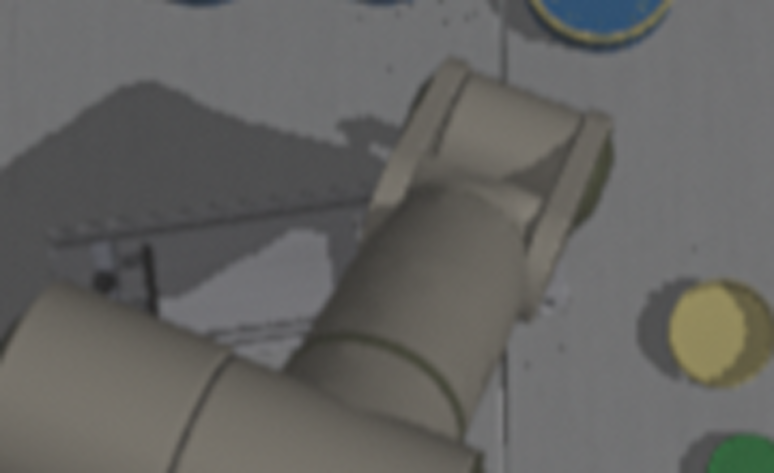

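apply_moves([
  [6, 0, 0, 0.3, 0],
  [6, 0, 0, 0.2, 0],
  [6, 0, 0, 0, 0],
  [6, 0, 0, 0, 0],
])

```text
time_s: 7.32
eef_pos: [542.7, -89.1, 21.1]
ee_rot: [-0.0, 0.652, 0.758, -0.0]
force: [0.0, 0.6, -1.4]
grip_width: 0.744
```

apply_moves([
  [6, 0, 0, 0.1, 0],
  [6, 0, 0, 0, 0],
  [6, 0, 0, 0, 0],
])

```text
time_s: 7.57
eef_pos: [542.8, -89.2, 20.3]
ee_rot: [0.0, 0.652, 0.759, 0.0]
force: [0.3, 0.5, -0.8]
grip_width: 0.75
```

apply_moves([
  [6, 0, 0, 0.1, 0],
  [6, 0, 0, 0, 0],
  [6, 0, 0, 0, 0],
])

```text
time_s: 7.82
eef_pos: [542.8, -89.2, 20.2]
ee_rot: [0.0, 0.652, 0.759, -0.0]
force: [-3.7, 1.5, 9.5]
grip_width: 0.747
```

apply_moves([
  [6, 0, 0, -0.05, 0],
  [7, 0, 0, 0, 0],
  [7.5, 0, 0, 0, 0],
  [8.5, 0, 0, 0, 0],
  [8.5, 0, 0, 0, 0],
  [8.5, 0, 0, 0, 0],
  [8.5, 0, 0, 0, 0],
  [8.5, 0, 0, 0, 0],
])

```text
time_s: 8.48
eef_pos: [542.8, -89.1, 19.7]
ee_rot: [-0.0, 0.652, 0.759, -0.0]
force: [-0.9, 0.7, 0.3]
grip_width: 0.992
```

apply_moves([
  [8.5, 0, 0, -0.8, 0],
  [8.5, 0, 0, -1.5, 0],
  [8.5, 0, 0, -1.5, 0],
  [8.5, 0, 0, -1.2, 0],
  [5, -1, 0, 0, 0],
  [2, -1.5, 0, 0, 0],
  [2, -2, 0, 0, 0],
  [2, -1.5, 0, 0, 0],
  [2, 0, 0, 0, 0],
  [2, 0, 0, 0, 0],
  [2, 0, 0, 0, 0],
  [2, 0, 0, 0, 0],
])

```text
time_s: 9.48
eef_pos: [551.6, -147.9, 69.5]
ee_rot: [-0.0, 0.652, 0.759, -0.0]
force: [0.4, 1.3, 0.6]
grip_width: 0.237
```

Run:
```python
from h import *
st(O-163*d+np.array([0,0,20]))
a=ctrl.capture('scene')[:,:,::-1]
cv2.imwrite('pics/s5c.png',cv2.resize(a[150:240,260:380],None,fx=6,fy=6,interpolation=2))
```

```text
t 9.48 p [ 551.6 -147.9   69.5] F [0.4 1.3 0.6] grip mm 20.1 yawerr toolx-d 0.0007 zax [-0.001  0.    -1.   ]
chute xyz -164.3 0.4 69.5 F along d,n 1.22 -0.57
tool delta cm [0.12 0.04 4.95]
```

View pics/s5c.png

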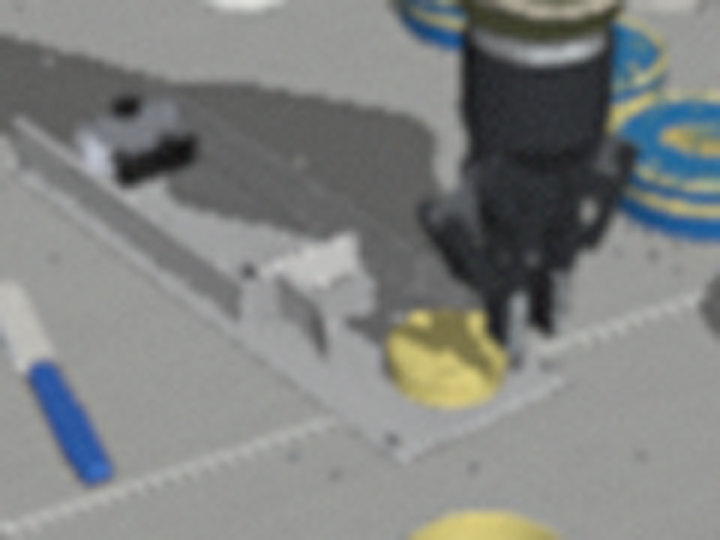

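apply_moves([
  [2, 0, 0, 1, 0],
  [2, 0, 0, 1.3, 0],
  [2, 0, 0, 1.3, 0],
  [2, 0, 0, 0.8, 0],
  [2, 0, 0, 0.5, 0],
  [2, 0, 0, 0, 0],
  [2, 0, 0, 0, 0],
])

```text
time_s: 10.12
eef_pos: [551.9, -148.4, 20.9]
ee_rot: [0.0, 0.652, 0.759, 0.0]
force: [-0.1, 0.2, 0.4]
grip_width: 0.234
```

apply_moves([
  [2, 0.4, 0, 0, 0],
  [2, 0.4, 0, 0, 0],
  [2, 0.4, 0, 0, 0],
  [2, 0.4, 0, 0, 0],
  [2, 0.4, 0, 0, 0],
  [2, 0.4, 0, 0, 0],
  [2, 0.4, 0, 0, 0],
  [2, 0.4, 0, 0, 0],
  [2, 0.3, 0, 0, 0],
  [2, 0.2, 0, 0, 0],
  [2, 0, 0, 0, 0],
  [2, 0, 0, 0, 0],
])

```text
time_s: 11.12
eef_pos: [546.2, -111.8, 20.7]
ee_rot: [-0.0, 0.652, 0.759, -0.0]
force: [0.6, 0.1, -0.6]
grip_width: 0.235
```

Run:
```python
from h import *
st()
a=ctrl.capture('scene')[:,:,::-1]
cv2.imwrite('pics/s6c.png',cv2.resize(a[150:240,260:380],None,fx=6,fy=6,interpolation=2))
```

```text
t 11.12 p [ 546.2 -111.8   20.7] F [ 0.6  0.1 -0.6] grip mm 20.0 yawerr toolx-d 0.0003 zax [-0.  0. -1.]
chute xyz -127.7 0.3 20.7 F along d,n -0.02 -0.56
```

View pics/s6c.png

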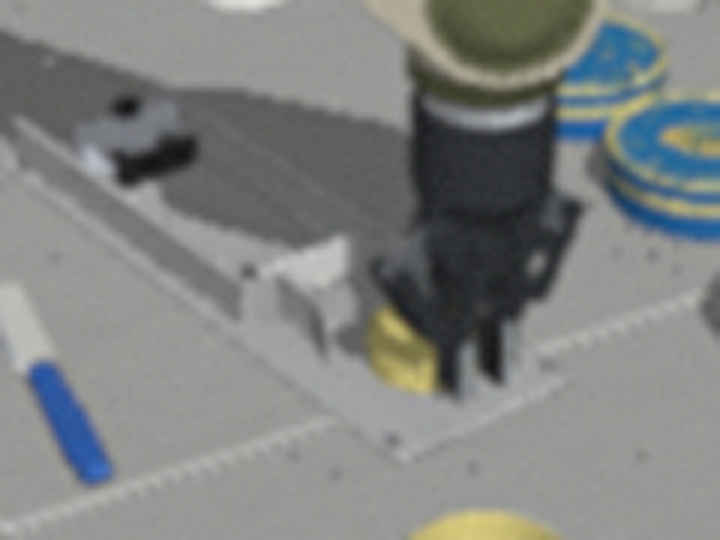

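apply_moves([
  [2, 0.4, 0, 0, 0],
  [2, 0.4, 0, 0, 0],
  [2, 0.4, 0, 0, 0],
  [2, 0.4, 0, 0, 0],
  [2, 0.4, 0, 0, 0],
  [2, 0.4, 0, 0, 0],
  [2, 0.4, 0, 0, 0],
  [2, 0.4, 0, 0, 0],
  [2, 0.4, 0, 0, 0],
  [2, 0.4, 0, 0, 0],
  [2, 0.4, 0, 0, 0],
  [2, 0.3, 0, 0, 0],
])

```text
time_s: 12.17
eef_pos: [539.1, -65.0, 20.8]
ee_rot: [0.0, 0.652, 0.759, 0.0]
force: [-0.3, -0.1, 0.2]
grip_width: 0.235
```

Run:
```python
from h import *
st()
```

```text
t 12.17 p [539.1 -65.   20.8] F [-0.3 -0.1  0.2] grip mm 20.0 yawerr toolx-d 0.0004 zax [ 0.  0. -1.]
chute xyz -80.3 0.3 20.8 F along d,n -0.03 0.35
```

apply_moves([
  [2, 0.2, 0, 0, 0],
  [2, 0.2, 0, 0, 0],
  [2, 0.2, 0, 0, 0],
  [2, 0.2, 0, 0, 0],
  [2, 0.2, 0, 0, 0],
  [2, 0.2, 0, 0, 0],
])

```text
time_s: 12.67
eef_pos: [537.3, -53.4, 20.8]
ee_rot: [-0.0, 0.652, 0.758, -0.0]
force: [0.3, -0.2, -0.0]
grip_width: 0.233
```

Run:
```python
from h import *
st()
```

```text
t 12.67 p [537.3 -53.4  20.8] F [ 0.3 -0.2 -0. ] grip mm 19.8 yawerr toolx-d 0.0001 zax [-0.  0. -1.]
chute xyz -68.7 0.3 20.8 F along d,n -0.28 -0.23
```

Now at the flap; slow steps.

apply_moves([
  [2, 0.15, 0, 0, 0],
  [2, 0.15, 0, 0, 0],
  [2, 0.15, 0, 0, 0],
  [2, 0.15, 0, 0, 0],
  [2, 0.15, 0, 0, 0],
  [2, 0.15, 0, 0, 0],
])

```text
time_s: 13.17
eef_pos: [536.0, -44.7, 20.8]
ee_rot: [0.0, 0.652, 0.758, -0.0]
force: [-0.2, -2.6, 0.9]
grip_width: 0.234
```

apply_moves([
  [2, 0.15, 0, 0, 0],
  [2, 0.15, 0, 0, 0],
  [2, 0.15, 0, 0, 0],
  [2, 0.15, 0, 0, 0],
  [2, 0.15, 0, 0, 0],
  [2, 0.15, 0, 0, 0],
])

```text
time_s: 13.67
eef_pos: [534.7, -35.7, 20.8]
ee_rot: [0.0, 0.652, 0.759, 0.0]
force: [-0.1, -4.2, -0.5]
grip_width: 0.235
```

apply_moves([
  [2, 0.15, 0, 0, 0],
  [2, 0.15, 0, 0, 0],
  [2, 0.15, 0, 0, 0],
  [2, 0.15, 0, 0, 0],
  [2, 0.15, 0, 0, 0],
  [2, 0.15, 0, 0, 0],
])

```text
time_s: 14.17
eef_pos: [533.4, -26.8, 20.9]
ee_rot: [0.0, 0.652, 0.758, 0.0]
force: [1.7, -3.2, -0.1]
grip_width: 0.23
```

Run:
```python
from h import *
st()
a=ctrl.capture('scene')[:,:,::-1]
cv2.imwrite('pics/s7c.png',cv2.resize(a[140:230,230:350],None,fx=6,fy=6,interpolation=2))
```

```text
t 14.17 p [533.4 -26.8  20.9] F [ 1.7 -3.2 -0.1] grip mm 19.6 yawerr toolx-d 0.0001 zax [ 0. -0. -1.]
chute xyz -41.8 0.2 20.9 F along d,n -3.42 -1.17
```

View pics/s7c.png

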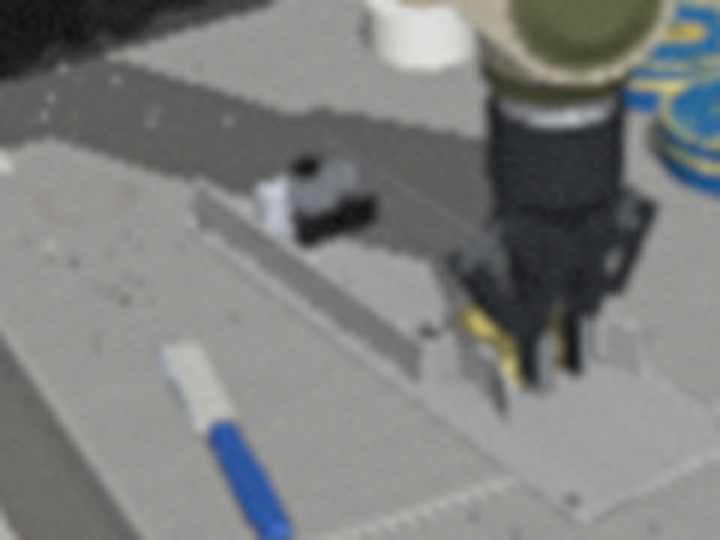

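apply_moves([
  [2, 0.15, 0, 0, 0],
  [2, 0.15, 0, 0, 0],
  [2, 0.15, 0, 0, 0],
  [2, 0.15, 0, 0, 0],
  [2, 0.15, 0, 0, 0],
  [2, 0.15, 0, 0, 0],
  [2, 0.15, 0, 0, 0],
  [2, 0.15, 0, 0, 0],
])

```text
time_s: 14.88
eef_pos: [531.5, -14.8, 20.8]
ee_rot: [-0.0, 0.652, 0.758, 0.0]
force: [2.1, -3.3, -0.6]
grip_width: 0.236
```

apply_moves([
  [2, 0.15, 0, 0, 0],
  [2, 0.15, 0, 0, 0],
  [2, 0.15, 0, 0, 0],
  [2, 0.15, 0, 0, 0],
  [2, 0.15, 0, 0, 0],
  [2, 0.15, 0, 0, 0],
  [2, 0.15, 0, 0, 0],
  [2, 0.15, 0, 0, 0],
])

```text
time_s: 15.55
eef_pos: [529.7, -3.0, 20.9]
ee_rot: [0.0, 0.652, 0.758, 0.0]
force: [1.9, -3.0, 0.6]
grip_width: 0.233
```

apply_moves([
  [2, 0.15, 0, 0, 0],
  [2, 0.15, 0, 0, 0],
  [2, 0.15, 0, 0, 0],
  [2, 0.15, 0, 0, 0],
  [2, 0.15, 0, 0, 0],
  [2, 0.15, 0, 0, 0],
  [2, 0.15, 0, 0, 0],
  [2, 0.15, 0, 0, 0],
])

```text
time_s: 16.22
eef_pos: [527.7, 8.8, 20.7]
ee_rot: [-0.0, 0.652, 0.759, -0.0]
force: [-0.4, -4.6, 2.5]
grip_width: 0.235
```

apply_moves([
  [2, 0.15, 0, 0, 0],
  [2, 0.15, 0, 0, 0],
  [2, 0.15, 0, 0, 0],
  [2, 0.15, 0, 0, 0],
  [2, 0.15, 0, 0, 0],
  [2, 0.15, 0, 0, 0],
  [2, 0.15, 0, 0, 0],
  [2, 0.15, 0, 0, 0],
])

```text
time_s: 16.88
eef_pos: [526.0, 20.7, 20.8]
ee_rot: [-0.0, 0.652, 0.758, -0.0]
force: [0.0, -4.6, 0.3]
grip_width: 0.235
```

Run:
```python
from h import *
st()
a=ctrl.capture('scene')[:,:,::-1]
cv2.imwrite('pics/s8c.png',cv2.resize(a[140:230,230:350],None,fx=6,fy=6,interpolation=2))
b=ctrl.capture('top')[:,:,::-1]
cv2.imwrite('pics/t8c.png',cv2.resize(b[130:240,210:370],None,fx=4.3,fy=4.3,interpolation=2))
```

```text
t 16.88 p [526.   20.7  20.8] F [ 0.  -4.6  0.3] grip mm 20.0 yawerr toolx-d 0.0002 zax [-0.  0. -1.]
chute xyz 6.4 0.4 20.8 F along d,n -4.52 0.64
```

View pics/s8c.png

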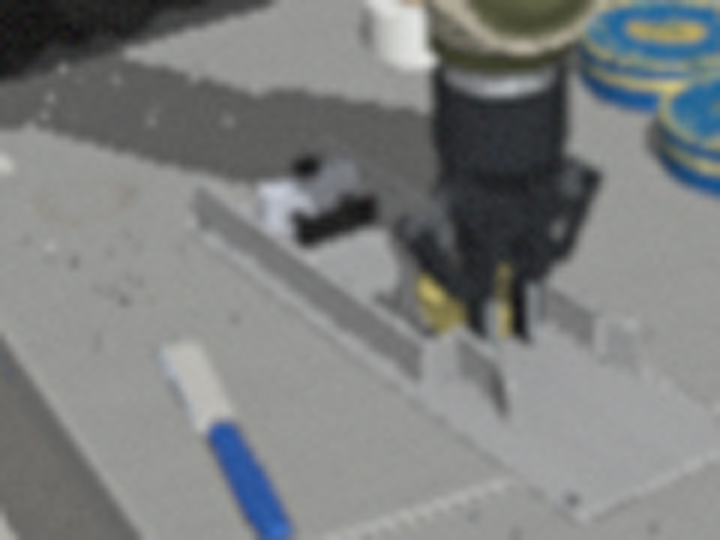

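View pics/t8c.png

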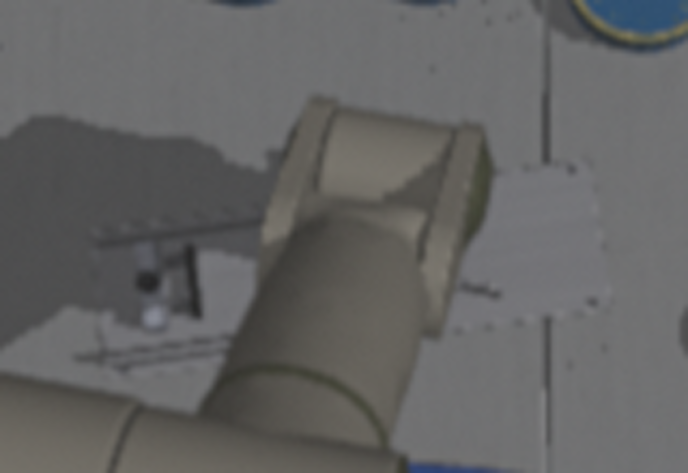

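Run:
```python
from h import *
p=ray('top',[(220+308.5/8.5-.5,160+310/8.5-.5)],28)[0]; print((p-O)@d,(p-O)@nn)
```

```text
169.7244178575322 7.9678347671744705
```

apply_moves([
  [2, 0.15, 0, 0, 0],
  [2, 0.15, 0, 0, 0],
  [2, 0.15, 0, 0, 0],
  [2, 0.15, 0, 0, 0],
  [2, 0.15, 0, 0, 0],
  [2, 0.15, 0, 0, 0],
  [2, 0.15, 0, 0, 0],
  [2, 0.15, 0, 0, 0],
])

```text
time_s: 17.65
eef_pos: [524.2, 32.6, 20.8]
ee_rot: [-0.0, 0.652, 0.758, 0.0]
force: [0.9, -4.3, -0.1]
grip_width: 0.232
```

apply_moves([
  [2, 0.15, 0, 0, 0],
  [2, 0.15, 0, 0, 0],
  [2, 0.15, 0, 0, 0],
  [2, 0.15, 0, 0, 0],
  [2, 0.15, 0, 0, 0],
  [2, 0.15, 0, 0, 0],
  [2, 0.15, 0, 0, 0],
  [2, 0.15, 0, 0, 0],
])

```text
time_s: 18.32
eef_pos: [522.5, 44.5, 20.8]
ee_rot: [0.0, 0.652, 0.758, 0.0]
force: [1.1, -2.4, 0.1]
grip_width: 0.231
```

apply_moves([
  [2, 0.15, 0, 0, 0],
  [2, 0.15, 0, 0, 0],
  [2, 0.15, 0, 0, 0],
  [2, 0.15, 0, 0, 0],
  [2, 0.15, 0, 0, 0],
  [2, 0.15, 0, 0, 0],
  [2, 0.15, 0, 0, 0],
  [2, 0.15, 0, 0, 0],
])

```text
time_s: 18.98
eef_pos: [520.6, 56.5, 20.8]
ee_rot: [-0.0, 0.652, 0.758, 0.0]
force: [1.2, -3.2, 2.3]
grip_width: 0.237
```

apply_moves([
  [2, 0.15, 0, 0, 0],
  [2, 0.15, 0, 0, 0],
  [2, 0.15, 0, 0, 0],
  [2, 0.15, 0, 0, 0],
  [2, 0.15, 0, 0, 0],
  [2, 0.15, 0, 0, 0],
  [2, 0.15, 0, 0, 0],
  [2, 0.15, 0, 0, 0],
])

```text
time_s: 19.65
eef_pos: [519.4, 68.1, 21.0]
ee_rot: [0.001, 0.652, 0.758, 0.0]
force: [3.1, -2.0, 0.6]
grip_width: 0.235
```

Run:
```python
from h import *
st()
a=ctrl.capture('scene')[:,:,::-1]
cv2.imwrite('pics/s9c.png',cv2.resize(a[140:230,230:350],None,fx=6,fy=6,interpolation=2))
```

```text
t 19.65 p [519.4  68.1  21. ] F [ 3.1 -2.   0.6] grip mm 20.0 yawerr toolx-d 0.0002 zax [ 0.002 -0.    -1.   ]
chute xyz 54.2 -0.2 21.0 F along d,n -2.49 -2.79
```

View pics/s9c.png

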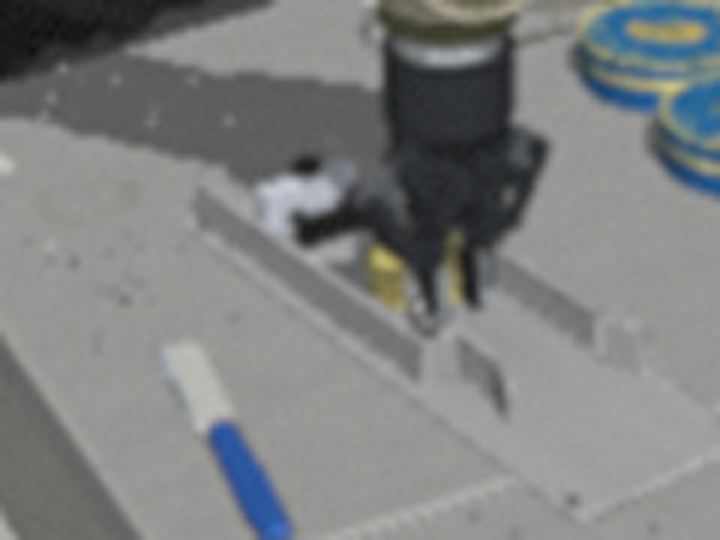

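apply_moves([
  [2, 0.15, 0, 0, 0],
  [2, 0.15, 0, 0, 0],
  [2, 0.15, 0, 0, 0],
  [2, 0.15, 0, 0, 0],
  [2, 0.15, 0, 0, 0],
  [2, 0.15, 0, 0, 0],
  [2, 0.15, 0, 0, 0],
  [2, 0.15, 0, 0, 0],
])

```text
time_s: 20.37
eef_pos: [516.8, 79.5, 20.7]
ee_rot: [0.0, 0.651, 0.759, -0.001]
force: [1.0, -6.5, 1.0]
grip_width: 0.237
```

apply_moves([
  [2, 0.1, 0, 0, 0],
  [2, 0.1, 0, 0, 0],
  [2, 0.1, 0, 0, 0],
  [2, 0.1, 0, 0, 0],
  [2, 0.1, 0, 0, 0],
  [2, 0.1, 0, 0, 0],
])

```text
time_s: 20.87
eef_pos: [516.1, 86.1, 20.8]
ee_rot: [-0.0, 0.652, 0.758, 0.0]
force: [2.3, -1.3, -0.3]
grip_width: 0.232
```

apply_moves([
  [2, 0.1, 0, 0, 0],
  [2, 0.1, 0, 0, 0],
  [2, 0.1, 0, 0, 0],
  [2, 0.1, 0, 0, 0],
  [2, 0.1, 0, 0, 0],
  [2, 0.1, 0, 0, 0],
])

```text
time_s: 21.37
eef_pos: [515.2, 91.8, 20.8]
ee_rot: [-0.0, 0.652, 0.759, -0.0]
force: [2.1, -0.1, 0.4]
grip_width: 0.233
```

Run:
```python
from h import *
st()
```

```text
t 21.37 p [515.2  91.8  20.8] F [ 2.1 -0.1  0.4] grip mm 19.8 yawerr toolx-d 0.0003 zax [-0. -0. -1.]
chute xyz 78.3 0.4 20.8 F along d,n -0.37 -2.06
```

apply_moves([
  [2, 0.1, 0, 0, 0],
  [2, 0.1, 0, 0, 0],
  [2, 0.1, 0, 0, 0],
  [2, 0.1, 0, 0, 0],
])

```text
time_s: 21.7
eef_pos: [514.6, 95.8, 20.8]
ee_rot: [-0.0, 0.652, 0.759, -0.0]
force: [2.0, -0.5, 0.2]
grip_width: 0.23
```

apply_moves([
  [2, 0.1, 0, 0, 0],
  [2, 0.1, 0, 0, 0],
  [2, 0.1, 0, 0, 0],
  [2, 0.1, 0, 0, 0],
])

```text
time_s: 22.03
eef_pos: [513.6, 99.8, 20.7]
ee_rot: [-0.0, 0.652, 0.758, -0.0]
force: [1.1, -1.2, 1.0]
grip_width: 0.234
```

apply_moves([
  [2, 0.1, 0, 0, 0],
  [2, 0.1, 0, 0, 0],
  [2, 0.1, 0, 0, 0],
  [2, 0, 0, 0, 0],
])

```text
time_s: 22.37
eef_pos: [513.3, 102.8, 20.7]
ee_rot: [-0.0, 0.652, 0.759, -0.0]
force: [0.0, -0.1, 0.2]
grip_width: 0.236
```

apply_moves([
  [2, 0.1, 0, 0, 0],
  [2, 0.1, 0, 0, 0],
  [2, 0, 0, 0, 0],
])

```text
time_s: 22.62
eef_pos: [513.1, 104.8, 20.7]
ee_rot: [-0.0, 0.652, 0.759, -0.0]
force: [-0.0, -0.5, 0.2]
grip_width: 0.236
```

apply_moves([
  [2, 0.1, 0, 0, 0],
  [2, 0.1, 0, 0, 0],
  [2, 0, 0, 0, 0],
])

```text
time_s: 22.87
eef_pos: [512.9, 106.7, 20.8]
ee_rot: [-0.0, 0.652, 0.759, -0.0]
force: [-0.4, 0.3, -0.4]
grip_width: 0.234
```

Run:
```python
from h import *
st()
a=ctrl.capture('scene')[:,:,::-1]
cv2.imwrite('pics/s10c.png',cv2.resize(a[140:230,230:350],None,fx=6,fy=6,interpolation=2))
```

```text
t 22.87 p [512.9 106.7  20.8] F [-0.4  0.3 -0.4] grip mm 19.8 yawerr toolx-d 0.0003 zax [-0.  0. -1.]
chute xyz 93.3 0.4 20.8 F along d,n 0.33 0.4
```

View pics/s10c.png

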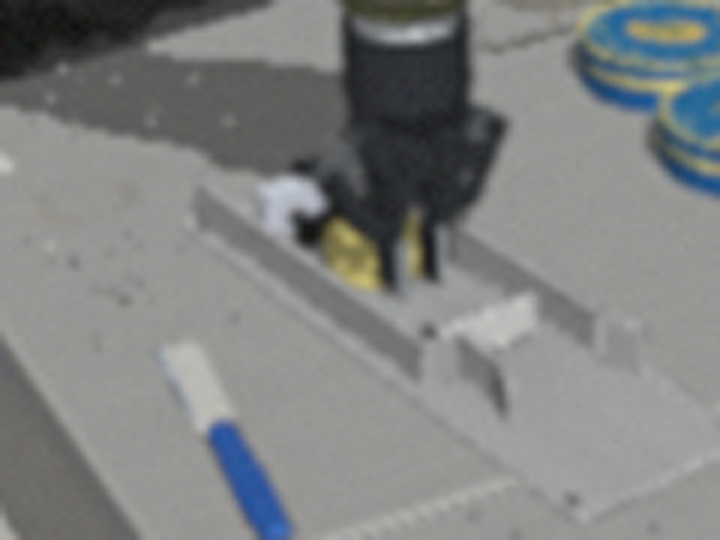

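apply_moves([
  [2, 0.1, 0, 0, 0],
  [2, 0.1, 0, 0, 0],
  [2, 0, 0, 0, 0],
])

```text
time_s: 23.17
eef_pos: [512.6, 108.7, 20.8]
ee_rot: [0.0, 0.652, 0.759, 0.0]
force: [0.6, -0.8, -0.4]
grip_width: 0.236
```

apply_moves([
  [2, 0.1, 0, 0, 0],
  [2, 0.1, 0, 0, 0],
  [2, 0, 0, 0, 0],
])

```text
time_s: 23.42
eef_pos: [512.3, 110.7, 20.8]
ee_rot: [-0.0, 0.652, 0.759, 0.0]
force: [1.4, -0.3, 0.5]
grip_width: 0.233
```

apply_moves([
  [2, 0.1, 0, 0, 0],
  [2, 0.1, 0, 0, 0],
  [2, 0, 0, 0, 0],
])

```text
time_s: 23.67
eef_pos: [512.0, 112.7, 20.8]
ee_rot: [-0.0, 0.652, 0.759, 0.0]
force: [1.2, 0.5, -0.5]
grip_width: 0.232
```

apply_moves([
  [2, 0.1, 0, 0, 0],
  [2, 0.1, 0, 0, 0],
  [2, 0, 0, 0, 0],
])

```text
time_s: 23.92
eef_pos: [511.9, 114.3, 20.9]
ee_rot: [0.0, 0.652, 0.759, -0.0]
force: [0.8, -3.8, 0.1]
grip_width: 0.235
```

apply_moves([
  [2, 0.1, 0, 0, 0],
  [2, 0.1, 0, 0, 0],
  [2, 0, 0, 0, 0],
])

```text
time_s: 24.17
eef_pos: [511.7, 116.2, 20.9]
ee_rot: [0.0, 0.652, 0.759, -0.0]
force: [0.1, -5.0, 0.7]
grip_width: 0.231
```

apply_moves([
  [2, 0.1, 0, 0, 0],
  [2, 0.1, 0, 0, 0],
  [2, 0, 0, 0, 0],
])

```text
time_s: 24.42
eef_pos: [511.6, 117.9, 21.0]
ee_rot: [0.001, 0.652, 0.759, -0.0]
force: [2.4, -7.7, -0.1]
grip_width: 0.232
```

apply_moves([
  [2, 0.1, 0, 0, 0],
  [2, 0, 0, 0, 0],
  [2, 0, 0, 0, 0],
])

```text
time_s: 24.67
eef_pos: [511.6, 118.6, 21.0]
ee_rot: [0.001, 0.652, 0.758, -0.0]
force: [2.3, -8.9, -0.7]
grip_width: 0.235
```

apply_moves([
  [2, 0.05, 0, 0, 0],
  [2, 0, 0, 0, 0],
  [2, 0, 0, 0, 0],
  [2, 0, 0, 0, 0],
])

```text
time_s: 25.0
eef_pos: [511.6, 119.0, 21.0]
ee_rot: [0.001, 0.652, 0.758, -0.0]
force: [2.6, -9.0, -0.0]
grip_width: 0.234
```

apply_moves([
  [2, 0.05, 0, 0, 0],
  [2, 0, 0, 0, 0],
  [2, 0, 0, 0, 0],
  [2, 0, 0, 0, 0],
  [2, 0, 0, 0, 0],
  [2, 0, 0, 0, 0],
  [2, 0, 0, 0, 0],
  [2, 0, 0, 0, 0],
])

```text
time_s: 25.67
eef_pos: [511.5, 119.4, 21.0]
ee_rot: [0.001, 0.652, 0.758, -0.0]
force: [1.6, -10.3, 0.6]
grip_width: 0.233
```

Run:
```python
from h import *
st()
a=ctrl.capture('scene')[:,:,::-1]
cv2.imwrite('pics/s11c.png',cv2.resize(a[140:230,230:350],None,fx=6,fy=6,interpolation=2))
```

```text
t 25.67 p [511.5 119.4  21. ] F [  1.6 -10.3   0.6] grip mm 19.8 yawerr toolx-d 0.0001 zax [ 0.001 -0.001 -1.   ]
chute xyz 106.1 -0.2 21.0 F along d,n -10.46 -0.03
```

View pics/s11c.png

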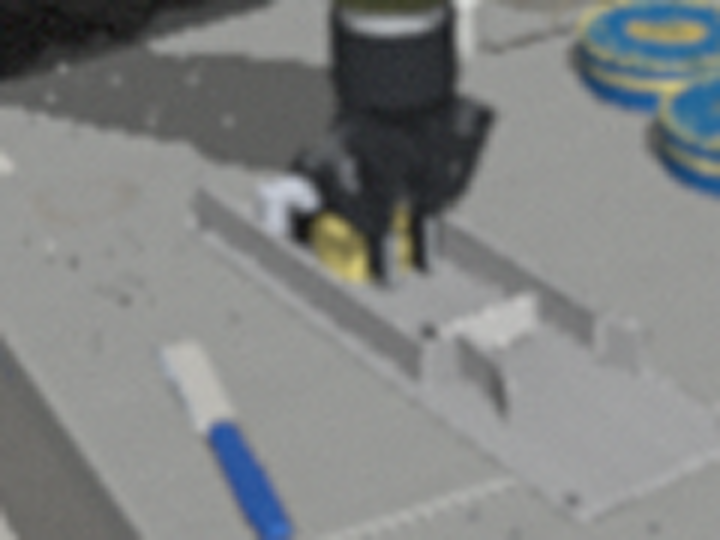

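apply_moves([
  [2, -0.1, 0, 0, 0],
  [2, -0.1, 0, 0, 0],
  [2, -0.1, 0, 0, 0],
  [2, -0.1, 0, 0, 0],
  [2, -0.1, 0, 0, 0],
  [2, -0.1, 0, 0, 0],
  [2, -0.1, 0, 0, 0],
  [2, -0.1, 0, 0, 0],
  [2, -0.3, 0, 0, 0],
  [2, -0.5, 0, 0, 0],
  [2, -0.4, 0, 0, 0],
  [2, 0, 0, 0, 0],
])

```text
time_s: 26.72
eef_pos: [514.0, 99.9, 20.8]
ee_rot: [-0.0, 0.652, 0.758, 0.0]
force: [-0.5, -0.4, 0.1]
grip_width: 0.233
```

apply_moves([
  [2, 0, 0, -0.8, 0],
  [2, 0, 0, -1.5, 0],
  [2, 0, 0, -2, 0],
  [2, 0, 0, -2, 0],
  [2, 0, 0, -2, 0],
  [2, 0, 0, -2, 0],
  [2, 0, 0, -2, 0],
  [2, 0, 0, -1, 0],
  [2, 0, 0, 0, 0],
])

```text
time_s: 27.47
eef_pos: [514.7, 100.8, 156.1]
ee_rot: [0.002, 0.652, 0.759, 0.001]
force: [-0.3, 0.2, 0.2]
grip_width: 0.233
```

apply_moves([
  [2, -2, 0, 0, 0],
  [2, -2.5, 0, 0, 0],
  [2, -2.5, 0, 0, 0],
  [2, -2.5, 0, 0, 0],
  [2, -2.5, 0, 0, 0],
  [2, -2.5, 0, 0, 0],
  [2, -2.5, 0, 0, 0],
  [2, -2.5, 0, 0, 0],
  [2, -2.5, 0, 0, 0],
  [2, -2.5, 0, 0, 0],
  [2, 0, 0, 0, 0],
  [2, 0, 0, 0, 0],
])

```text
time_s: 28.47
eef_pos: [550.3, -142.1, 152.4]
ee_rot: [-0.001, 0.652, 0.758, -0.0]
force: [-0.1, 0.5, 0.3]
grip_width: 0.236
```

Run:
```python
from h import *
st()
a=ctrl.capture('scene')[:,:,::-1];b=ctrl.capture('top')[:,:,::-1]
cv2.imwrite('pics/s12c.png',cv2.resize(a[140:260,230:390],None,fx=5,fy=5,interpolation=2))
cv2.imwrite('pics/t12.png',b)
m=cv2.inRange(cv2.cvtColor(np.ascontiguousarray(b),cv2.COLOR_BGR2HSV),(18,50,40),(38,255,255))
k,l,s,c=cv2.connectedComponentsWithStats(m)
for i in range(1,k):
    if s[i,4]>100 and 220<c[i][0]<450 and 150<c[i][1]<260:
        p=ray('top',[c[i]],15)[0];print(c[i],s[i],p,'chute',(p-O)@d,(p-O)@nn)
```

```text
t 28.47 p [ 550.3 -142.1  152.4] F [-0.1  0.5  0.3] grip mm 20.0 yawerr toolx-d -0.0016 zax [-0.002  0.001 -1.   ]
chute xyz -158.2 0.9 152.4 F along d,n 0.52 0.07
[264.50488599 192.96091205] [255 183  20  20 307] [506.60500046 153.4778115   15.        ] chute 140.5059923821048 -0.443186309328215
[387.15983607 207.13319672] [375 195  25  25 488] [ 457.16498089 -261.85866903   15.        ] chute -262.65987332696324 110.89982370924906
[440.36760125 235.87850467] [431 226  20  21 321] [ 359.05229442 -439.0632164    15.        ] chute -423.0881408159807 234.54558947846292
```

View pics/s12c.png

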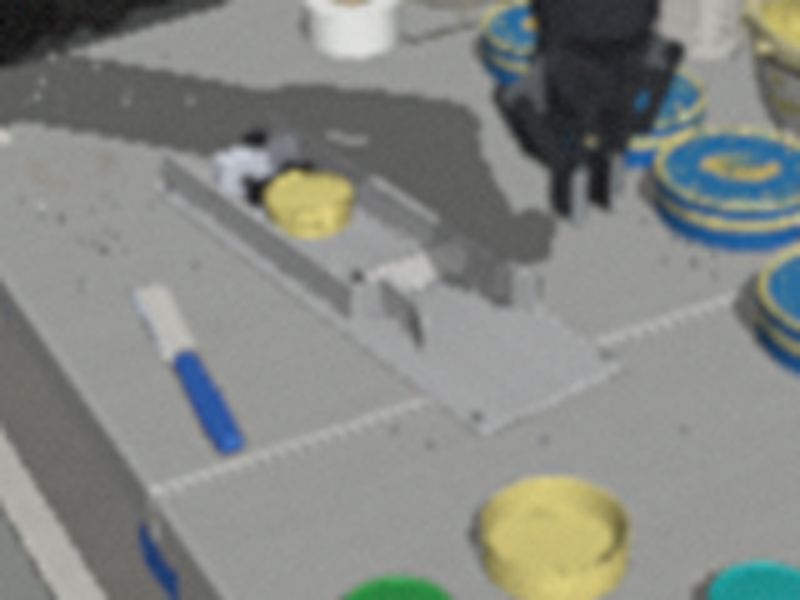

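View pics/t12.png

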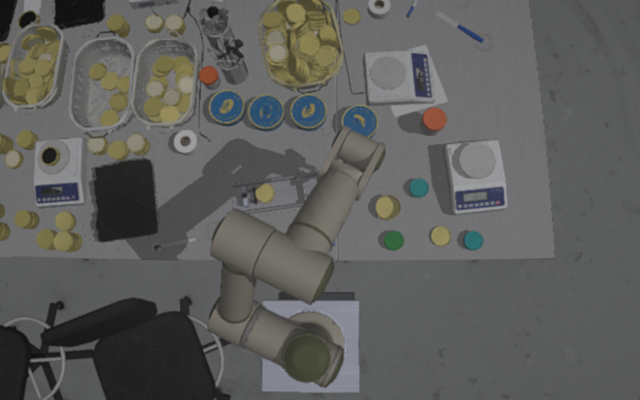

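The tin lies flat at scene-crop pixel (310,203), about chute x = 140, y = 0. The flap is straight across at (405,270). The open tin is still at top-view pixel (387,207) and the label roll at (185,141). The arm is clear.

```bash
python3 -c "
from rig import ctrl
print(ctrl.finish_job())"
```

```text
the job is handed in; nothing more can be done
None
```

The job is handed in, with about 28.5 s used of the 72 s. No verdict was reported, so the following rests on my own checks.

**What I did:**
- I picked up the closed gold tin at about (618, -287) mm. The low gold lid nearby and the green and turquoise look-alikes were ruled out by size and colour and not touched.
- I set it flat on the apron and pushed it along the floor with the fingers set 20 mm apart.
- Opening the flap took about 3 to 5 N, with one reading of 6.6 N.
- I felt for the pad in 1 mm steps, met it with the tin's centre at about chute x = 142 mm, and held 9 to 10.5 N for about a second. Then I drew back slowly and lifted clear.

**Last checks:**
- **Tin:** it lies flat behind the flap at about chute x = 140.5, y = -0.4 mm.
- **Flap:** it looks straight across the chute, fully shut. I judged this from the picture only and did not measure the angle.
- **Other things:** the open tin and the label roll show no visible movement, and nothing touches the robot.

**One disagreement:** projected into the scene view, the chute pose I fitted from the top view put one far plate corner about 3.6 pixels off. The other points I compared matched by eye to about a pixel, and it made no difference to the push.

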